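# Pin a violin front to its work board

### The job

Pin the violin front to its board by lightly pressing the three raised wooden pegs fully home with the fingertips, in this order: first the peg at the violin's narrow end, then the raised one at its waist, and last the one at its wide end. Only a few newtons are needed: do not force the pegs beyond home, and do not touch the violin front itself. Lift nothing and leave the other things on the board and the bench where they are.

Things in the scene. Friction and masses are not known exactly. Their poses are not given: they have to be found in the camera images.
- board: Fixed plywood work board, 320 x 240 x 18 mm, flat on the bench at any yaw. Origin: centre of its underside; its x axis points along the violin front to its narrow end, y across it. Besides the three raised pegs it has a fourth, identical one at the waist's -y side, already home and immovable.
- plate: Loose pale wooden front of a child's violin, 240 mm long, 140 mm wide at the wide end, 115 mm at the narrow end and 75 mm at the waist, 80 g, lying centred on the board. Rim 5 mm thick (its top 23 mm above the bench), arched to 12 mm along the middle. Origin: centre of its underside; x points to the narrow end.
- peg_narrow_top (a point): Centre of the domed top of the dark wooden peg just beyond the middle of the narrow end of the violin front, at (126.5, 0) mm in the board frame. Round head 22 mm across, 8 mm thick, on an 8 mm shaft in a hole in the board; the top stands 46 mm above the bench when fully up and 34 mm when home; the felt under its head then just meets the violin's rim.
- peg_narrow (a joint): How far this peg is pressed straight down (m): 0 fully up, 0.012 fully home. Starts at 0 to 0.003. About 2.5 N of friction holds it where it is left; no spring. Once home it meets a sprung seat that gives up to 3 mm more (3.5 N at first, then 2.5 N/mm, rigid after that) and lifts it back when let go.
- peg_waist_top (a point): Centre of the domed top of the dark wooden peg at the violin's waist (the inward curve), on the +y side, at (4, 44) mm in the board frame. Round head 22 mm across, 8 mm thick, on an 8 mm shaft in a hole in the board; the top stands 46 mm above the bench when fully up and 34 mm when home; the felt under its head then just meets the violin's rim.
- peg_waist (a joint): How far this peg is pressed straight down (m): 0 fully up, 0.012 fully home. Starts at 0 to 0.003. About 2.5 N of friction holds it where it is left; no spring. Once home it meets a sprung seat that gives up to 3 mm more (3.5 N at first, then 2.5 N/mm, rigid after that) and lifts it back when let go.
- peg_wide_top (a point): Centre of the domed top of the dark wooden peg just beyond the middle of the wide end of the violin front, at (-126.5, 0) mm in the board frame. Round head 22 mm across, 8 mm thick, on an 8 mm shaft in a hole in the board; the top stands 46 mm above the bench when fully up and 34 mm when home; the felt under its head then just meets the violin's rim.
- peg_wide (a joint): How far this peg is pressed straight down (m): 0 fully up, 0.012 fully home. Starts at 0 to 0.003. About 2.5 N of friction holds it where it is left; no spring. Once home it meets a sprung seat that gives up to 3 mm more (3.5 N at first, then 2.5 N/mm, rigid after that) and lifts it back when let go.
- spare_peg: Spare wooden peg standing upside down (22 mm head, 34 mm tall) on a corner of the board. Bystander, to be left alone. Origin: centre of its underside.
- finger_plane: Small brass finger plane, 46 x 20 x 31 mm, on the board beside the waist. Bystander, to be left alone. Origin: centre of its underside.
- cork_block: Cork block 40 x 30 x 22 mm on a corner of the board. Bystander, to be left alone. Origin: centre of its underside.
- varnish_jar: Closed jar, 60 mm across, 75 mm tall, on the bench. Bystander, to be left alone. Origin: centre of its underside.
- mug: White mug, 76 mm across, 85 mm tall, on the bench. Bystander, to be left alone. Origin: centre of its underside.
- spool_clamp: Wooden spool clamp standing on end, 34 mm across, 84 mm tall, on the bench. Bystander, to be left alone. Origin: centre of its underside.
- chisel: Wood-handled hand tool about 200 mm long lying on the bench. Bystander, to be left alone. Origin: centre of its underside.
Mind the look-alikes: they are no part of the job. What is meant by the plate is not pink or turquoise, and is the larger of those in its own colour.

How it is judged:
On the way, in this order (a step that is already met when the one before it is completed fails the run):
1. the peg at the narrow end is home, the other two still up (value of joint peg_narrow above 0.0095 m and value of joint each of peg_waist, peg_wide below 0.005 m), for 0.1 s.
2. the peg at the waist is home too, the one at the wide end still up (value of joint each of peg_narrow, peg_waist above 0.0095 m and value of joint peg_wide below 0.005 m), for 0.1 s.
3. the peg at the wide end is home too (value of joint each of peg_narrow, peg_waist, peg_wide above 0.0095 m), for 0.1 s.
At the end, for the whole second after the job is handed in: All three pegs are pressed down at least 9.5 of their 12 mm, the violin front lies at rest within 8 mm of its first place and flat, and no bystander is more than 20 mm from where it stood (all of step 3 and not (distance of plate from where it was at the start of the episode above 0.008 m or angle between plate's own z axis and vertical above 0.08 rad) and linear speed of plate below 0.01 m/s and not (distance of spare_peg from where it was at the start of the episode above 0.02 m) and not (distance of finger_plane from where it was at the start of the episode above 0.02 m) and not (distance of cork_block from where it was at the start of the episode above 0.02 m) and not (distance of varnish_jar from where it was at the start of the episode above 0.02 m) and not (distance of mug from where it was at the start of the episode above 0.02 m) and not (distance of spool_clamp from where it was at the start of the episode above 0.02 m) and not (distance of chisel from where it was at the start of the episode above 0.02 m)); the robot touches nothing.
It fails at once if a peg is pressed (over 5 mm) before the one that precedes it is home ((value of joint peg_waist above 0.005 m and value of joint peg_narrow below 0.0095 m) or (value of joint peg_wide above 0.005 m and value of joint peg_waist below 0.0095 m)).
It fails at once if a peg is forced: more than 20 N on it (contact force between the fingers and peg_narrow above 20 N or contact force between the fingers and peg_waist above 20 N or contact force between the fingers and peg_wide above 20 N).
It fails at once if the robot presses on the violin front (over 1.5 N) (contact force between any of the fingers, the arm and plate above 1.5 N).
It fails at once if the violin front is shifted or lifted by over 8 mm or tipped (distance of plate from where it was at the start of the episode above 0.008 m or angle between plate's own z axis and vertical above 0.08 rad).
It fails at once if a bystander is moved or lifted by over 20 mm (distance of any of spare_peg, finger_plane, cork_block, varnish_jar, mug, spool_clamp, chisel from where it was at the start of the episode above 0.02 m).
It also fails if it takes over 48 s, if anything falls off the work surface, if the arm or the gripper's body presses on something with over 40 N, if the wrist force passes 120 N, or if a joint passes its speed limit or range.

### The arm

A 6-joint arm with a two-finger parallel gripper is mounted at the origin on the work surface. World frame = base frame: x ahead of the robot, y to its left, z up, the work surface at z = 0. Lengths are in m, angles in rad, forces in N, time in s.
With the tool pointing down it reaches from about 0.35 to 0.775 m from the base axis. Payload 7.3 kg.
Tool frame: the origin (TCP) lies between the finger pads; the fingertips stand 14 mm ahead of it and the grasp point (between the pads) lies 5 mm behind it; z points along the fingers, y is the line along which they close (so a half turn about z gives the same grasp; the last joint's range is limited). The gripper opens to 92 mm and grips with 3 to 60 N. Pads are 19 mm wide; open, the fingers measure 130 mm over their backs; the gripper's body (75 mm by 190 mm) begins 47 mm behind the grasp point.
Start: joints at [1.091, 0.342, 1.524, -0, 1.275, -0.146], TCP at [0.172, 0.496, 0.241] pointing down, gripper open.
Joint ranges: [-2.53, 2.53], [-0.77, 2.02], [0.04, 2.7], [-1, 4.14], [0.28, 2.66], [-3.11, 3.11]. Speed limits (rad/s): [2.57, 2.57, 3.14, 3.14, 3.14, 3.14].

### API

Orientations are given as [roll, pitch, yaw] about the fixed x, y, z axes, in that order (R = Rz(yaw) Ry(pitch) Rx(roll)).
In Python, from cell import robot, eyes gives the robot as it stands. The module is installed in compiled form; this text tells all that it offers.
- The arm moves only by the shell command python3 -m handwheel 'ROWS' [FORCE]. ROWS is JSON, one flat list of numbers, 5 for each row, row after row: the shift along the world's x, y, z in mm, then the turn about the world's z in rad, then the opening, from 0 (shut) to 1 (fully open). In form: [x, y, z, spin, jaw, x, y, z, spin, jaw, ...]. A call has 1 to 8 rows; each row shifts and turns the commanded pose from where the row before left it; what a row does not reach is not made up. A row lasts 1/10 s, in which the tool goes at most 50 mm and 8.59 degrees, less where a joint would pass 70% of its speed; a pose out of reach is approached as far as the arm can. A call with a gripper value outside its range is refused whole. The fingers move at their own pace and stop on an object; FORCE is the grip in N (left out, the last holds). Time passes only in rows, so rows that do not move let the fingers close. It gives the time, the measured TCP pose, the force, the opening and the grip force at its end, in the units of the state.
- robot.observe(): the state, without advancing time (a new reading comes with each control period).
- eyes.read_camera(name): name is "scene" or "top" or "wrist"; returns (picture, depth): 384x512x3 uint8, blue, green, red; 384x512 float32, m along the optical axis (not along the pixel's ray), 0 where there is no reading.
- eyes.calibration(name): a dict with "fx", "fy", "cx", "cy" (pixels), "world_to_cam" (4x4, takes a point from world to camera coordinates). Camera axes: x right, y down, z forward; pixel columns grow to the right and rows downward; lengths in m; the calibration is good to about 2 mm. The wrist camera is an equidistant fisheye: a pixel r from the principal point sees the ray r / f radians off the axis. A picture is of the moment at which its call begins: read the wrist's pose just before it. calibration takes no time and is no camera call; for the wrist camera it gives the pose at the moment of the call.
- robot.hand_in(): hands the job in; it is judged then, once.
The state is a dict: "time": time; "qpos": joint angles; "qvel": joint speeds; "joint_efforts": joint torques, N m; "tool_pos": TCP position; "tool_rot": TCP orientation; "contact_force": force on the tool from outside, world axes, zero at the start; "torque": the same for the moment, N m; "opening": finger opening in m; "grip_force": force on a finger pad.
Only numpy, scipy, OpenCV 4.12 (cv2) and the standard library are available. Lean on these libraries where they do the work, as an engineer would, in place of code of your own. Each camera call takes 0.05 s, during which the arm holds its last target. There are 200 camera calls.

## Working session

There is one attempt and no reset: what is moved stays moved. The work goes in short steps, Python scripts to look and compute and a shell command to move; the robot and the scene stay as the last step left them, time stands still between calls to the robot, and variables do not carry over. Pictures are saved under pics/ and viewed, at most 10 in all, crops included, and the job is handed in when it is done.

```bash
mkdir -p pics
python3 - <<'E'
from cell import robot, eyes
import cv2, numpy as np
for n in ("top","scene"):
    p,d=eyes.read_camera(n); c=eyes.calibration(n)
    np.savez(f"{n}.npz",p=p,d=d,**{k:np.array(v) for k,v in c.items()})
    cv2.imwrite(f"pics/{n}.png",cv2.resize(p,None,fx=1.5,fy=1.5,interpolation=cv2.INTER_CUBIC))
    print(n,{k:np.round(v,3).tolist() for k,v in c.items()})
s=robot.observe();print(s["time"],s["tool_pos"],s["tool_rot"],s["contact_force"],s["opening"])
E
```

```text
top {'fx': 419.54, 'fy': 419.54, 'cx': 259.381, 'cy': 194.843, 'world_to_cam': [[-0.027, -1.0, -0.004, 0.054], [-0.997, 0.027, -0.069, 0.441], [0.069, 0.002, -0.998, 1.361], [0.0, 0.0, 0.0, 1.0]]}
scene {'fx': 366.376, 'fy': 366.376, 'cx': 252.549, 'cy': 193.275, 'world_to_cam': [[0.032, 0.999, -0.021, -0.064], [0.649, -0.037, -0.76, -0.239], [-0.76, 0.011, -0.65, 1.583], [0.0, 0.0, 0.0, 1.0]]}
0.1 [0.17184371 0.49573081 0.24014926] [-3.14030986e+00 -1.92885821e-04  2.80776875e+00] [-0.1347697  -0.547064   -1.00243969] 0.09192322509246537
```

View pics/top.png

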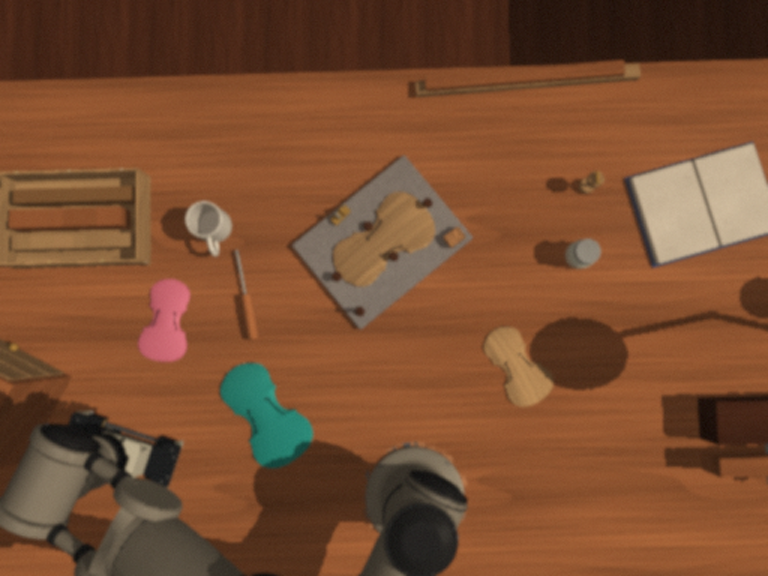

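View pics/scene.png

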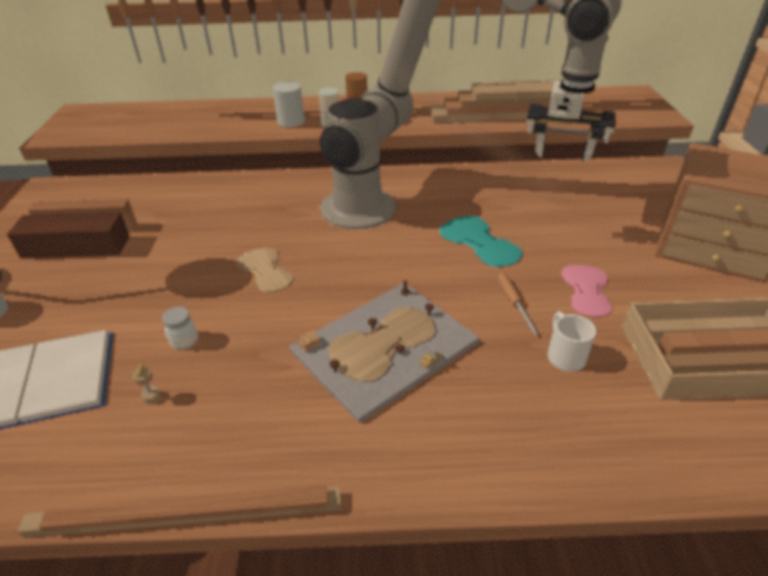

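The top view shows the board centred near (382,242), with pegs at about (427,203), (367,226), (392,257) and (336,276). The spare peg is at (360,311), the finger plane at (338,214) and the cork at (453,237). I'll enlarge to tell the ends and the raised pegs apart.

Run:
```python
import cv2, numpy as np
t=np.load("top.npz")["p"][95:225,185:325]; s=np.load("scene.npz")["p"][180:285,185:325]
a=cv2.resize(t,(800,743),interpolation=cv2.INTER_CUBIC)[:600]
cv2.imwrite("pics/topc.png",cv2.resize(t,None,fx=4.5,fy=4.5,interpolation=cv2.INTER_CUBIC))
cv2.imwrite("pics/scenec.png",cv2.resize(s,None,fx=5,fy=5,interpolation=cv2.INTER_CUBIC))
```

```text
(no output)
```

View pics/topc.png

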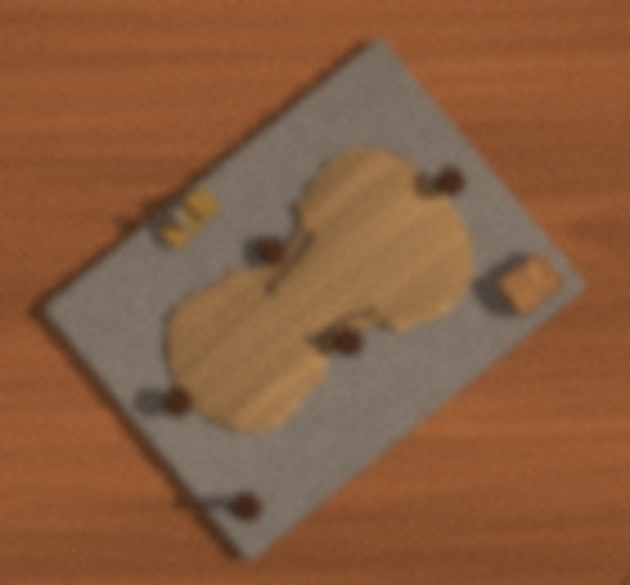

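View pics/scenec.png

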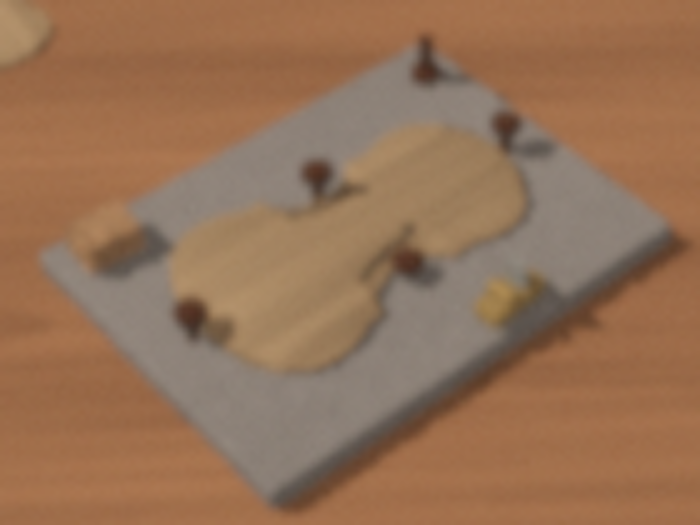

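The wide end is at the upper right of the top crop and the narrow end at the lower left.
- Pegs in the top crop: narrow (177,402), raised waist (346,342, standing shaft visible in scene), home waist (270,250), wide (450,181).
- The same pegs in the scene crop: (507,124), (317,173), (408,261), (190,312).

Now I'll triangulate.

Run:
```python
import cv2, numpy as np
from scipy.optimize import least_squares
T=np.load("top.npz");S=np.load("scene.npz")
def K(c): return np.array([[c["fx"],0,c["cx"]],[0,c["fy"],c["cy"]],[0,0,1]])
PT=K(T)@T["world_to_cam"][:3];PS=K(S)@S["world_to_cam"][:3]
off=lambda a,k,o:(np.array(a)+.5)/k-.5+np.array(o)
t=off([(177,402),(346,342),(450,181),(270,250)],4.5,(185,95)).astype(float)
s=off([(507,124),(317,173),(190,312),(408,261)],5,(185,180)).astype(float)
X=cv2.triangulatePoints(PT,PS,t.T,s.T);X=(X[:3]/X[3]).T;print(X.round(4))
for n,c,px in(("top",T,t),("scene",S,s)):
  for u,v in px:
    z=np.median(c["d"][int(round(v))-1:int(round(v))+2,int(round(u))-1:int(round(u))+2])
    p=np.append(z*np.linalg.inv(K(c))@[u,v,1],1);print(n,(np.linalg.inv(c["world_to_cam"])@p)[:3].round(4))
M=np.array([[.1265,0],[.004,.044],[-.1265,0],[.004,-.044]])
f=lambda q:(M@np.array([[np.cos(q[2]),np.sin(q[2])],[-np.sin(q[2]),np.cos(q[2])]])+q[:2])
r=least_squares(lambda q:(f(q)-X[:,:2]).ravel(),[*X[:,:2].mean(0),2.3]);print("board",r.x,"res mm",(r.fun*1e3).round(1));print(f(r.x).round(4))
# corners on z=.018
def ray(c,u,v,z):
  R=np.linalg.inv(c["world_to_cam"]);d=R[:3,:3]@np.linalg.inv(K(c))@[u,v,1];return R[:3,3]+d*(z-R[2,3])/d[2]
for c,px in((T,off([(380,40),(585,287),(248,560),(40,312)],4.5,(185,95))),(S,off([(280,492),(42,257),(425,45),(672,228)],5,(185,180)))):
  C=np.array([ray(c,*p,.018) for p in px]);m=(C[2]+C[3]-C[0]-C[1])[:2];print("corner centre",C.mean(0).round(4),"yaw",np.arctan2(m[1],m[0]))
```

```text
[[ 0.4792  0.1567  0.0389]
 [ 0.5191  0.0332  0.0395]
 [ 0.6338 -0.0445  0.0407]
 [ 0.5891  0.0867  0.0295]]
top [0.4786 0.1552 0.044 ]
top [0.5182 0.0332 0.0461]
top [ 0.6329 -0.0448  0.0452]
top [0.5883 0.0864 0.0342]
scene [0.483  0.1576 0.0425]
scene [0.5253 0.0333 0.0454]
scene [ 0.6374 -0.0434  0.0447]
scene [0.5933 0.0866 0.034 ]
board [0.55649836 0.05641437 2.22569759] res mm [ 0.3  0.   0.1 -0.4 -0.3  0.6 -0.1 -0.3]
[[ 0.4794  0.1567]
 [ 0.5192  0.0328]
 [ 0.6335 -0.0439]
 [ 0.589   0.0864]]
corner centre [0.5544 0.0559 0.018 ] yaw 2.2257741633118147
corner centre [0.5599 0.0585 0.018 ] yaw 2.2225976853654967
```

Triangulation, depth, corners and peg spacing agree to within about 1 mm for the pegs, and the heights match: raised pegs about 45 mm, home peg 34 mm. Next I move above the narrow peg with the fingers shut and aligned across the board.

```bash
python3 -m handwheel '[19,-21,0,-0.036,0,19,-21,0,-0.036,0,19,-21,0,-0.036,0,19,-21,0,-0.036,0,19,-21,0,-0.036,0,19,-21,0,-0.036,0,19,-21,0,-0.036,0,19,-21,0,-0.036,0]' 10; python3 -m handwheel '[19,-21,0,-0.036,0,19,-21,0,-0.036,0,19,-21,0,-0.036,0,19,-21,0,-0.036,0,19,-21,0,-0.036,0,19,-21,0,-0.036,0,19,-21,0,-0.036,0,0,0,0,0,0]'
```

```text
time: 0.9
tool_pos: [0.3245, 0.327, 0.2405]
tool_rot: [-3.141, -0.0, 2.518]
contact_force: [0.6, -0.3, -0.3]
opening: 0.0326
grip_force: 0.0
time: 1.7
tool_pos: [0.4587, 0.1789, 0.2402]
tool_rot: [-3.141, 0.001, 2.264]
contact_force: [0.0, 0.4, -0.0]
opening: 0.0006
grip_force: 0.0
```

```bash
python3 -m handwheel '[10,-11,-25,-0.019,0,10.7,-11.2,-30,-0.019,0,0,0,-35,0,0,0,0,-30,0,0,0,0,-30,0,0,0,0,-16,0,0,0,0,0,0,0]'
python3 - <<'E'
from cell import eyes
import cv2
p,d=eyes.read_camera("wrist");cv2.imwrite("pics/w1.png",p)
E
```

```text
time: 2.4
tool_pos: [0.4755, 0.159, 0.0725]
tool_rot: [-3.137, -0.003, 2.23]
contact_force: [-0.2, 0.5, 0.2]
opening: 0.0005
grip_force: 0.0
```

View pics/w1.png

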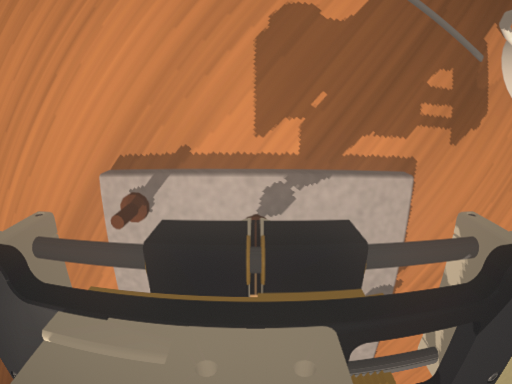

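The wrist view shows the closed fingertips ending at about (256,216) and hiding the narrow peg. The board edge runs level and the spare peg stands clear at (133,208). I'll correct the 4 mm offset and descend in small steps.

```bash
python3 -m handwheel '[3.5,-2,0,0,0,0,0,0,0,0,0,0,-5,0,0,0,0,-4,0,0,0,0,0,0,0]'
```

```text
time: 2.95
tool_pos: [0.4808, 0.1568, 0.0653]
tool_rot: [-3.141, -0.0, 2.23]
contact_force: [0.6, -0.1, -0.7]
opening: 0.0005
grip_force: 0.0
```

```bash
python3 -m handwheel '[-1,0,0,0,0,0,0,-2,0,0,0,0,-2,0,0,0,0,0,0,0]';python3 -m handwheel '[0,0,-2,0,0,0,0,-2,0,0,0,0,0,0,0]';python3 -m handwheel '[0,0,-2,0,0,0,0,-2,0,0,0,0,0,0,0]'
```

```text
time: 3.35
tool_pos: [0.48, 0.1568, 0.0615]
tool_rot: [-3.141, -0.0, 2.23]
contact_force: [0.2, -0.3, -0.5]
opening: 0.0003
grip_force: 0.0
time: 3.65
tool_pos: [0.4803, 0.1569, 0.0576]
tool_rot: [3.141, 0.0, 2.23]
contact_force: [0.4, 0.2, 0.4]
opening: 0.0003
grip_force: 0.0
time: 3.95
tool_pos: [0.4802, 0.1568, 0.0535]
tool_rot: [3.141, 0.0, 2.23]
contact_force: [-0.1, 0.0, 0.6]
opening: 0.0007
grip_force: 0.1
```

Run:
```python
from cell import eyes,robot
import cv2
p,d=eyes.read_camera("scene");cv2.imwrite("pics/s2.png",cv2.resize(p[150:260,230:330],None,fx=5,fy=5,interpolation=cv2.INTER_CUBIC))
s=robot.observe();print(s["tool_pos"],s["contact_force"],s["torque"])
```

```text
[0.48013905 0.15682835 0.05354935] [ 0.08215794  0.2328816  -0.63130299] [-0.03463315 -0.0363033  -0.00040254]
```

View pics/s2.png

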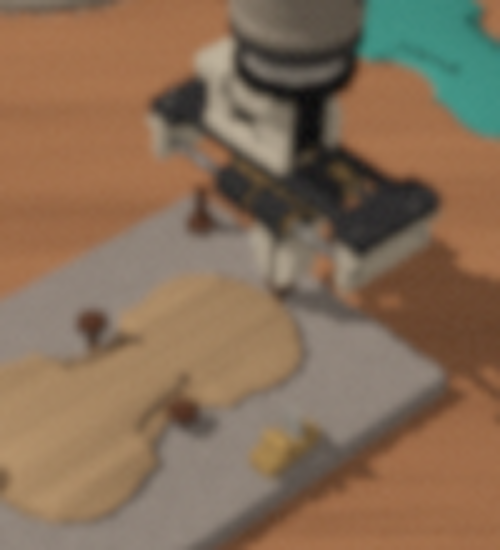

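The fingertips sit on the narrow peg at about (281,288), with only a dark sliver of its head showing and nothing else touched. Continuing down, watching the force.

```bash
python3 -m handwheel '[0,0,-2,0,0,0,0,-1,0,0]';python3 -m handwheel '[0,0,-1,0,0,0,0,-1,0,0]';python3 -m handwheel '[0,0,-0.5,0,0,0,0,0,0,0]'
```

```text
time: 4.2
tool_pos: [0.4802, 0.1568, 0.0506]
tool_rot: [3.142, -0.0, 2.23]
contact_force: [-0.6, 0.2, 2.5]
opening: 0.0005
grip_force: 1.2
time: 4.4
tool_pos: [0.4802, 0.1569, 0.0487]
tool_rot: [3.141, 0.0, 2.23]
contact_force: [-0.5, 0.3, 2.2]
opening: 0.0004
grip_force: 1.2
time: 4.6
tool_pos: [0.4802, 0.1569, 0.0482]
tool_rot: [3.142, -0.0, 2.23]
contact_force: [0.0, -0.5, 1.5]
opening: 0.0006
grip_force: 0.8
```

Contact shows the 2.5 N friction. I'll go slightly further until the sprung seat answers.

```bash
python3 -m handwheel '[0,0,-0.7,0,0,0,0,0,0,0]';python3 -m handwheel '[0,0,-0.5,0,0,0,0,0,0,0]'
```

```text
time: 4.8
tool_pos: [0.4802, 0.1568, 0.0476]
tool_rot: [3.141, 0.0, 2.23]
contact_force: [-0.6, 0.1, 4.0]
opening: 0.0004
grip_force: 2.2
time: 5.0
tool_pos: [0.4802, 0.1569, 0.0472]
tool_rot: [3.141, 0.0, 2.23]
contact_force: [-1.4, -0.5, 5.4]
opening: 0.0004
grip_force: 2.7
```

The peg seats at TCP z of about 0.048 (tip 34 mm) with 5.4 N, so it is home. I lift, move to the waist peg and turn a quarter so the fingers lie along the board's length.

```bash
python3 -m handwheel '[0,0,25,0,0,0,0,35,0,0,5,-16,0,-0.14,0,5,-16,0,-0.14,0,5,-16,0,-0.14,0,5,-16,0,-0.14,0,5,-16,0,-0.14,0,5,-16,0,-0.14,0]';python3 -m handwheel '[5,-16,0,-0.14,0,4,-12,0,-0.14,0,0,0,0,-0.14,0,0,0,0,-0.14,0,0,0,0,-0.14,0,0,0,0,-0.035,0,0,0,0,0,0]'
python3 - <<'E'
from cell import eyes
import numpy as np
a=np.load("top.npz")["d"];p,d=eyes.read_camera("top")
for n,x,y in(("narrow",177,402),("wide",450,181),("home",270,250)):
  u=round(x/4.5+185-.4);v=round(y/4.5+95-.4);print(n,np.median(a[v-1:v+2,u-1:u+2]),np.median(d[v-1:v+2,u-1:u+2]))
E
```

```text
time: 5.8
tool_pos: [0.5101, 0.0602, 0.1066]
tool_rot: [-3.141, 0.0, 1.384]
contact_force: [0.5, -0.1, 1.3]
opening: 0.0008
grip_force: 0.0
time: 6.5
tool_pos: [0.519, 0.0328, 0.1066]
tool_rot: [-3.141, 0.001, 0.655]
contact_force: [0.1, -0.5, -0.6]
opening: 0.0003
grip_force: 0.0
narrow 1.3501301 1.3598931
wide 1.3591441 0.95450723
home 1.3673564 0.9442715
```

The narrow peg is down 9.8 mm by depth, having started partly pressed. The tool is exactly over the waist peg, so I descend.

```bash
python3 -m handwheel '[0,0,-20,0,0,0,0,-18,0,0,0,0,-6,0,0,0,0,0,0,0]';python3 -m handwheel '[0,0,-2,0,0,0,0,-2,0,0,0,0,-2,0,0,0,0,-1,0,0,0,0,0,0,0]';python3 -m handwheel '[0,0,-2,0,0,0,0,-2,0,0,0,0,-2,0,0,0,0,-1,0,0]'
```

```text
time: 6.95
tool_pos: [0.5186, 0.0329, 0.0623]
tool_rot: [-3.14, 0.002, 0.655]
contact_force: [-0.0, -0.1, -0.4]
opening: 0.0005
grip_force: 0.0
time: 7.45
tool_pos: [0.5197, 0.0328, 0.0564]
tool_rot: [3.141, -0.001, 0.655]
contact_force: [2.0, 0.4, 2.0]
opening: 0.0005
grip_force: 0.8
time: 7.85
tool_pos: [0.5193, 0.0328, 0.0488]
tool_rot: [3.141, -0.0, 0.655]
contact_force: [1.0, 0.3, 1.6]
opening: 0.0002
grip_force: 1.2
```

```bash
python3 -m handwheel '[0,0,-0.7,0,0,0,0,-0.5,0,0,0,0,0,0,0]';python3 -m handwheel '[0,0,-0.5,0,0,0,0,0,0,0]'
```

```text
time: 8.15
tool_pos: [0.5193, 0.0328, 0.0479]
tool_rot: [3.141, -0.0, 0.655]
contact_force: [1.2, 0.4, 4.4]
opening: 0.0001
grip_force: 1.9
time: 8.35
tool_pos: [0.5193, 0.0328, 0.0475]
tool_rot: [3.141, -0.0, 0.655]
contact_force: [1.5, 0.3, 4.5]
opening: 0.0005
grip_force: 2.4
```

The waist peg is seated. Now the wide-end peg: +114, -77 mm, turning back a quarter.

```bash
python3 -m handwheel '[0,0,25,0,0,0,0,35,0,0,13,-9,0,0.14,0,13,-9,0,0.14,0,13,-9,0,0.14,0,13,-9,0,0.14,0,13,-9,0,0.14,0,13,-9,0,0.14,0]';python3 -m handwheel '[13,-9,0,0.14,0,13,-9,0,0.14,0,10,-5,0,0.14,0,0,0,0,0.14,0,0,0,0,0.14,0,0,0,0,0.03,0,0,0,0,0,0]'
python3 - <<'E'
from cell import eyes
import numpy as np
a=np.load("scene.npz")["d"];p,d=eyes.read_camera("scene")
for n,x,y in(("narrow",507,124),("waist",317,173),("home",408,261)):
  u=round(x/5+185-.4);v=round(y/5+180-.4);print(n,np.median(a[v-1:v+2,u-1:u+2]),np.median(d[v-1:v+4,u-1:u+2]))
E
```

```text
time: 9.15
tool_pos: [0.5966, -0.0213, 0.1064]
tool_rot: [-3.139, -0.0, 1.501]
contact_force: [0.4, -0.2, -1.5]
opening: 0.0004
grip_force: 0.0
time: 9.85
tool_pos: [0.6323, -0.044, 0.1063]
tool_rot: [-3.14, -0.002, 2.225]
contact_force: [0.7, -0.3, -0.4]
opening: 0.0005
grip_force: 0.0
narrow 1.1895188 1.2020075
waist 1.1541544 0.92959315
home 1.1103852 1.1105653
```

```bash
python3 -m handwheel '[1,0,-20,0,0,0,0,-18,0,0,0,0,-6,0,0,0,0,0,0,0]';python3 -m handwheel '[0,0,-2,0,0,0,0,-2,0,0,0,0,-2,0,0,0,0,-1,0,0,0,0,0,0,0]';python3 -m handwheel '[0,0,-2,0,0,0,0,-2,0,0,0,0,-2,0,0,0,0,-1,0,0]';python3 -m handwheel '[0,0,-0.7,0,0,0,0,-0.5,0,0,0,0,0,0,0]'
```

```text
time: 10.3
tool_pos: [0.6333, -0.044, 0.0622]
tool_rot: [-3.14, -0.002, 2.224]
contact_force: [0.6, -0.2, 0.2]
opening: 0.0007
grip_force: 0.0
time: 10.8
tool_pos: [0.6347, -0.0442, 0.0568]
tool_rot: [3.141, 0.001, 2.225]
contact_force: [1.0, 0.8, 2.9]
opening: 0.0004
grip_force: 0.9
time: 11.2
tool_pos: [0.6343, -0.0442, 0.0492]
tool_rot: [3.141, 0.0, 2.225]
contact_force: [1.2, -0.3, 2.6]
opening: 0.0004
grip_force: 1.2
time: 11.5
tool_pos: [0.6343, -0.0442, 0.0482]
tool_rot: [3.141, 0.0, 2.225]
contact_force: [0.9, 0.9, 2.5]
opening: 0.0005
grip_force: 1.1
```

```bash
python3 -m handwheel '[0,0,-0.7,0,0,0,0,0,0,0]';python3 -m handwheel '[0,0,-0.5,0,0,0,0,0,0,0]'; python3 -m handwheel '[0,0,25,0,0,0,0,45,0,0,-20,-40,40,0,0,-20,-40,20,0,0,-20,-40,0,0,0,-20,-40,0,0,0,-20,-40,0,0,0,0,0,0,0,0]'
python3 - <<'E'
from cell import eyes
import numpy as np,cv2
T=np.load("top.npz");a=T["d"];p,d=eyes.read_camera("top")
for n,x,y in(("narrow",177,402),("waist",346,342),("wide",450,181),("home",270,250)):
  u=round(x/4.5+185-.4);v=round(y/4.5+95-.4);print(n,np.median(a[v-1:v+2,u-1:u+2]),np.median(d[v-1:v+2,u-1:u+2]))
cv2.imwrite("pics/end.png",cv2.resize(p[95:225,185:325],None,fx=4.5,fy=4.5,interpolation=cv2.INTER_CUBIC))
E
```

```text
time: 11.7
tool_pos: [0.6343, -0.0442, 0.0476]
tool_rot: [3.141, 0.0, 2.225]
contact_force: [2.0, -0.1, 3.6]
opening: 0.0004
grip_force: 2.2
time: 11.9
tool_pos: [0.6343, -0.0442, 0.0472]
tool_rot: [3.141, 0.0, 2.225]
contact_force: [0.1, -0.9, 5.5]
opening: 0.0005
grip_force: 2.7
time: 12.7
tool_pos: [0.5345, -0.2417, 0.1694]
tool_rot: [-3.139, -0.002, 2.219]
contact_force: [0.5, 1.2, -1.1]
opening: 0.0001
grip_force: 0.0
narrow 1.3501301 1.3597449
waist 1.3516428 1.3621037
wide 1.3591441 1.368892
home 1.3673564 1.366183
```

View pics/end.png

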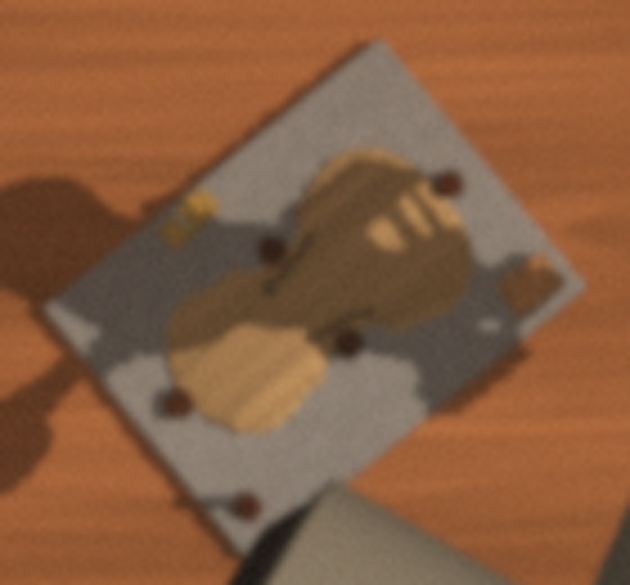

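The view shows all three pegs down: narrow (177,402), waist (347,343) and wide (448,184), each about 10 mm lower by depth. The violin front and the other things on the board have not moved. The arm is clear, so I hand in.

```bash
python3 -c "
from cell import robot
print(robot.hand_in())"
```

```text
the job is handed in; nothing more can be done
None
```

I pressed the narrow-end, waist and wide-end pegs home in that order, each with about 4.5–5.5 N at the seat, left the violin front and the other things on the board where they were, and handed in at about 13 s; no verdict was returned.

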